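# Clamp the dark printing block in the carving jig

### The job

Get the dark printing block ready for carving: take it out of the rack, rest it on the cork mat and let go so that you can take it again across its sides, then lay it right side up and flat down in the nest of the carving jig and clamp it, pressing the toggle clamp with the red knob fully home. The clamp may be found open, shut or part way: if it is in the way, swing it open before you load; the block must lie seated and let go under the raised arm before you clamp it. Leave the other two blocks in their bays and everything else on the table where it is.

Things in the scene. Friction and masses are not known exactly. Their poses are not given: they have to be found in the camera images.
- dark_block: Dark walnut printing block, 58 (its x) x 36 (its y) x 34 (z) mm, about 60 g, with a flat brass disc 22 mm across on its top. Origin: centre of its underside; z up out of the disc face. Starts right side up in one of the three rack bays, its long x axis along the rack's x. Either end may face either way in the nest.
- pale_block: Pale plywood block of the same size with four blue bars on top; in another bay; stays there.
- green_block: Green block of the same size with a white cross on top; in another bay; stays there.
- rack: Fixed wooden rack, 76 (x) x 150 (y) mm, floor 6 mm up; origin: centre of underside. Three bays centred at y = -46, 0, 46 mm, each 40 mm wide between 6 mm dividers 50 mm long (x), tops 40 mm up, level with the blocks: a block can be gripped only by its two ends (58 mm, along x). A lip, top 10 mm up, crosses the bay ends at x = +-31 to 35 mm; keep fingertips above it.
- mat: Fixed cork mat, 110 x 110 x 4 mm. Origin: centre of its underside; top 4 mm above the table.
- nest (a point): Centre of the nest floor of the fixed jig, 12 mm above the table; z up, y along the nest towards the clamp. The block goes here, long side along this y. Clear size 41 (x) x 63 (y) mm: side lips 4 mm high, 4 mm thick at x = +-20.5 to 24.5; end stops at y = +-31.5 to 39.5, 30 mm wide, 34 mm high, level with the seated block, so it can be held only across its 36 mm sides.
- jig: The jig: plywood base 12 mm thick, x +-55 mm, y -50 to +155 mm from its origin, which lies on the table under the nest centre; same axes as the nest. A steel bracket (x +-17.5, y 83 to 117 mm, up to 76 mm above the table) carries the clamp.
- pivot (a point): Hinge of the toggle clamp: 100 mm from the nest centre along the nest's y, 68 mm above the table; hinge axis along the nest's x.
- clamp (a joint): Angle (rad) of the clamp, a rigid V-shaped lever: arm and knob. 0: fully shut (stop), arm level over the nest. 1.6 (stop): fully open, arm upright (0.03 rad past vertical). It may start anywhere between. A stiff hinge (0.35 N m) keeps it where it is left, so it must be swung all the way home. On the seated block the pad touches at about 0.04 rad; at 0 it presses with some 2.8 N.
- ball (a point): Centre of the red ball knob, 46 mm across: the clamp's handle, on a 10 mm rod 100 mm from the hinge, 0.77 rad above the arm, in the plane of the lever. Shut, it stands 72 mm from the hinge towards the nest and 70 mm above it; open (1.6), as far on the other side. It moves on an arc about the hinge; push it along (4 N, 7 N for the last 4 mm), e.g. caged loosely between the fingers; a tight pinch does not let it turn.
- bar_end (a point): Free end of the hold-down arm, 112 mm from the hinge; bar 14 mm wide, 12 mm thick.
- pad: Spring-loaded rubber pad under the arm (0.7 N per mm, 6 mm travel), 18 mm across, standing out 20 mm from the bar, 100 mm from the hinge: over the nest centre when shut, 30 mm above the nest floor if the nest is empty. Origin: centre of its pressing face; z points to the bar.
- hoop: Bystander: cream plastic hoop lying flat, 170 mm across, 10 mm high.
- bobbin_tower: Bystander: three-tier bobbin tower, 68 mm across, 100 mm high. Origin: centre of its underside.
- dish: Bystander: blue ceramic dish, 100 mm across, 14 mm high.
- thimble: Bystander: brass thimble, 18 mm across, 22 mm high, on the dish.
- bead_box: Bystander: clear bead box, 100 x 160 x 36 mm.
- magnet_bowl: Bystander: aluminium magnet bowl with pins, 110 mm across, 32 mm high.
Mind the look-alikes: they are no part of the job. What is shaped like the jig but pink or purple is not meant.

How it is judged:
By the outcome, as a careful person would: the job done as asked, in the order asked, and still so for the second after the job is handed in, with the robot touching nothing.
It also fails if it takes over 66 s, if anything falls off the work surface, if the arm or the gripper's body presses on something with over 40 N, if the wrist force passes 120 N, or if a joint passes its speed limit or range.

### The arm

A 6-joint arm with a two-finger parallel gripper is mounted at the origin on the work surface. World frame = base frame: x ahead of the robot, y to its left, z up, the work surface at z = 0. Lengths are in m, angles in rad, forces in N, time in s.
With the tool pointing down it reaches from about 0.4 to 0.925 m from the base axis. Payload 12.5 kg.
Tool frame: the origin (TCP) lies between the finger pads; the fingertips stand robot.tip_extent ahead of it and the grasp point (between the pads) lies 3 mm ahead of it (robot.tip_extent is the distance from the TCP to the fingertips, in m); z points along the fingers, y is the line along which they close (so a half turn about z gives the same grasp; the last joint's range is limited). The gripper opens to 95 mm and grips with 3 to 60 N. Pads are 20 mm wide; open, the fingers measure 119 mm over their backs; the gripper's body (75 mm by 180 mm) begins 59 mm behind the grasp point.
Start: joints at [1.066, 0.491, 1.559, -0, 1.092, -0.106], TCP at [0.243, 0.576, 0.237] pointing down, gripper open.
Joint ranges: [-3.1, 3.1], [-0.84, 2.19], [0.05, 2.79], [-1.13, 4.28], [0.06, 2.93], [-2.69, 2.69]. Speed limits (rad/s): [2.22, 2.22, 2.79, 3.14, 3.14, 3.14].

### API

Orientations are given as a unit quaternion [x, y, z, w].
In Python, from bench import monitor, camera, camera_model, robot gives the robot as it stands.
- The arm moves only by the tool play_rows, never from a script. Its argument "motion" is a list that holds one entry, the list of rows, each a list of 7 numbers: the gripper command: -1 is shut, 1 is fully open, values between are in proportion, then the shift along the tool's x, y, z each as a share of 120 mm, from -1 to 1, then the turn, a rotation vector about the tool's x, y, z each as a share of 360 degrees, from -1 to 1. A call has 1 to 20 rows; each row is the pose to reach, as a shift and turn from the pose commanded when the call began, along the tool's axes at that moment, turning the shorter way round; what a row does not reach only later rows make up. A row lasts 1/8 s, in which the tool goes at most 62.5 mm and 10.7 degrees, less where a joint would pass 70% of its speed; a pose out of reach is approached as far as the arm can. A call with a number of a shift or a turn outside -1 to 1 is refused whole. A call with a gripper value outside its range is refused whole. The fingers move at their own pace and stop on an object; "force" is the grip in N (left out, the last holds). Time passes only in rows, so rows that repeat a pose let the fingers close. It gives the time, the measured TCP pose, the force, the opening and the grip force at its end, in the units of the state.
- monitor.read_state(): the state, without advancing time (a new reading comes with each control period).
- camera(name): name is "scene" or "top"; returns (picture, depth): 480x640x3 uint8, red, green, blue; 480x640 float32, m along the optical axis (not along the pixel's ray), 0 where there is no reading.
- camera_model(name): a dict with "fov_y" (degrees; the focal length in pixels is half the picture's height over the tangent of half this angle, whatever the lens; pixels are square), "cx", "cy" (the principal point, pixels), "rvec" (rotation vector, rad) and "tvec" (3), from world to camera coordinates, as OpenCV has them. Camera axes: x right, y down, z forward; pixel columns grow to the right and rows downward; lengths in m; the calibration is good to about 2 mm. A picture is of the moment at which its call begins. camera_model takes no time and is no camera call.
- robot.close_job(): hands the job in; it is judged then, once.
The state is a dict: "clock": time; "joint_pos": joint angles; "qvel": joint speeds; "joint_efforts": joint torques, N m; "tcp_pos": TCP position; "tcp_rot": TCP orientation; "contact_force": force on the tool from outside, world axes, zero at the start; "moment": the same for the moment, N m; "gripper_width": finger opening in m; "gripper_force": force on a finger pad.
Only numpy, scipy, OpenCV 4.12 (cv2) and the standard library are available. Lean on these libraries where they do the work, as an engineer would, in place of code of your own. Each camera call takes 0.05 s, during which the arm holds its last target. There are 200 camera calls.

## Working session

There is one attempt and no reset: what is moved stays moved. The work goes in short steps, Python scripts to look and compute and a tool call to move; the robot and the scene stay as the last step left them, time stands still between calls to the robot, and variables do not carry over. Pictures are saved under pics/ and viewed, at most 10 in all, crops included, and the job is handed in when it is done.

Besides the shell and the picture viewer there is one more tool, called after "Call:" as name(argument=value, ...) on one line, values as JSON. play_rows: Moves the arm, as the interface text tells. Shift numbers are shares of 120 mm and turn numbers shares of 360 degrees, none past 1 either way. Its arguments: {"type":"object","properties":{"motion":{"type":"array"},"force":{"type":"number"}},"required":["motion"]}

```bash
mkdir -p pics; ls; cat > h.py <<'E'
import numpy as np, cv2
from bench import monitor, camera, camera_model, robot
def cam(n):
    m=camera_model(n); f=240/np.tan(np.radians(m["fov_y"])/2)
    return f,m["cx"],m["cy"],cv2.Rodrigues(np.array(m["rvec"],float))[0],np.array(m["tvec"],float)
def ray(n,u,v,z):
    f,cx,cy,R,t=cam(n); d=R.T@np.array([(u-cx)/f,(v-cy)/f,1]); o=-R.T@t
    return o+d*(z-o[2])/d[2]
def cloud(n,D):
    f,cx,cy,R,t=cam(n); v,u=np.mgrid[:480,:640]
    P=np.stack([(u-cx)/f*D,(v-cy)/f*D,D],-1)
    return (P-t)@R
def proj(n,p):
    f,cx,cy,R,t=cam(n); q=R@np.array(p)+t
    return np.array([f*q[0]/q[2]+cx,f*q[1]/q[2]+cy])
E
python3 - <<'E'
from h import *
for n in("scene","top"):
    im,D=camera(n); np.savez(n+"0.npz",im=im,D=D)
    cv2.imwrite(f"pics/{n}0.png",im[:,:,::-1]); print(camera_model(n), D.min(),D.max(), -cam(n)[3].T@cam(n)[4])
print(monitor.read_state(), robot.tip_extent)
E
```

```text
pics
{'fov_y': 49.04035832624069, 'cx': 319.3507159920903, 'cy': 240.4165901819463, 'rvec': array([ 1.53591858,  2.24637967, -0.7058188 ]), 'tvec': array([ 0.16765962, -0.34657705,  1.56270613])} 0.0 3.3145487 [1.1494924  0.27985149 1.09115819]
{'fov_y': 57.04368499463786, 'cx': 320.8368976163163, 'cy': 242.25628293168452, 'rvec': array([ 2.1247341 , -2.13423376,  0.15931974]), 'tvec': array([0.03441391, 0.51426476, 1.17945714])} 0.0 2.259111 [0.31529593 0.01508613 1.24785118]
{'clock': 0.1, 'joint_pos': array([ 1.06639099e+00,  4.91482684e-01,  1.55938800e+00, -2.72095607e-06,
        1.09163754e+00, -1.05593844e-01]), 'qvel': array([-0.00010542, -0.00149831, -0.00298009,  0.00018863, -0.00042309,
       -0.0003939 ]), 'joint_efforts': array([ 2.00288196e-03, -6.13618755e+01, -2.58605754e+01,  6.94419653e-02,
        4.69398103e-02, -2.42969531e-05]), 'tcp_pos': array([0.24259169, 0.57580538, 0.23613064]), 'tcp_rot': array([ 1.98086251e-01,  9.80184487e-01, -4.37018366e-04, -1.36317956e-04]), 'contact_force': array([-1.20233653, -0.07169286, -0.10521738]), 'moment': array([-0.00734165,  0.02364002, -0.01045336]), 'gripper_force': 0.0, 'gripper_width': 0.09468369036089017} 0.022
```

View pics/top0.png

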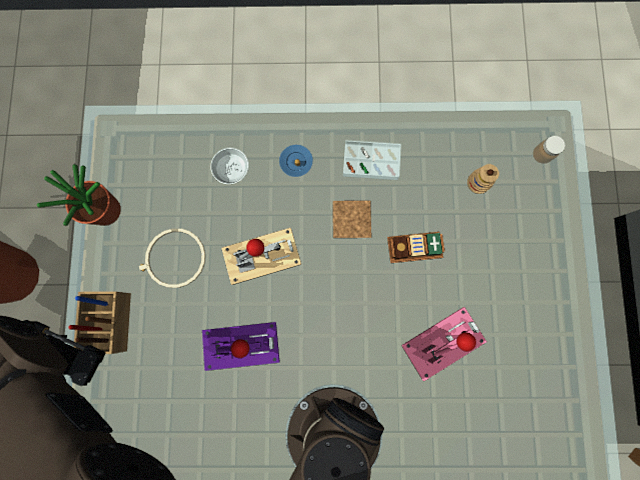

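View pics/scene0.png

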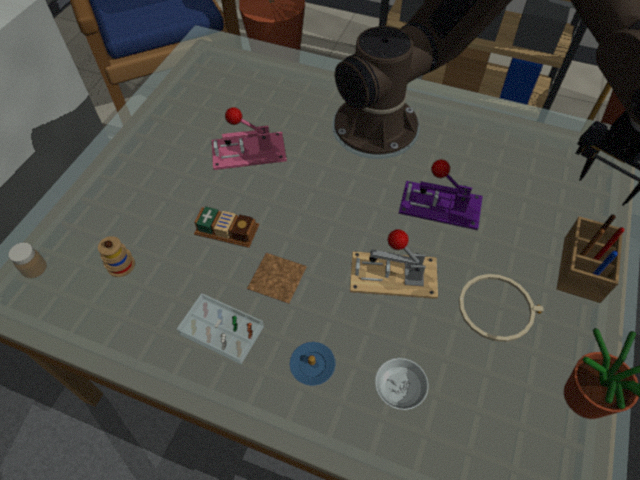

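Top view: the wooden jig is at (260,256), and the pink (443,343) and purple (241,346) jigs are decoys. The rack is at (416,247) with the dark block with brass disc at (401,246), pale at (417,245) and green at (434,243). The mat is at (352,219). Next I measure these and make one enlarged crop.

```bash
python3 - <<'E'
from h import *
T=np.load("top0.npz");S=np.load("scene0.npz")
def crop(im,x,y,w,h,k): return cv2.resize(im[y:y+h,x:x+w],(w*k,h*k),interpolation=cv2.INTER_CUBIC)
a=crop(T["im"],215,220,100,70,4);b=crop(T["im"],380,220,100,70,4)
c=crop(S["im"],340,220,100,80,4);d=crop(S["im"],185,195,100,80,4)
o=np.vstack([np.hstack([a,b]),np.hstack([c,d])])[:600]
cv2.imwrite("pics/crop0.png",o[:,:,::-1])
CT=cloud("top",T["D"])
hsv=cv2.cvtColor(T["im"],cv2.COLOR_RGB2HSV)
def blob(m,roi):
    x,y,w,h=roi; mm=np.zeros(m.shape,np.uint8); mm[y:y+h,x:x+w]=m[y:y+h,x:x+w]
    return mm
def rect(mm,z,name):
    cs=cv2.findContours(mm,0,2)[0]; c=max(cs,key=cv2.contourArea)
    P=np.array([ray("top",u,v,z)[:2]*1000 for u,v in c[:,0,:]],np.float32)
    r=cv2.minAreaRect(P); print(name,r,len(c), cv2.contourArea(P)); return r
print("depth ok jig",np.median(CT[245:265,280:295,2]),"mat",np.median(CT[210:230,340:365,2]),"table",np.median(CT[280:300,300:380,2]))
h,s,v=hsv[...,0],hsv[...,1],hsv[...,2]
print("mat",hsv[219,352],"jig",hsv[270,250],"table",hsv[300,350])
mat=blob(((s>90)&(h<25)).astype(np.uint8),(325,190,55,55)); rect(mat,.004,"mat")
wood=((h>10)&(h<32)&(s>45)&(v>120)).astype(np.uint8)
jg=cv2.morphologyEx(blob(wood,(210,220,100,75)),cv2.MORPH_CLOSE,np.ones((9,9))); rect(jg,.012,"jig")
rk=blob(((s>90)).astype(np.uint8),(380,222,75,48)); rk=cv2.morphologyEx(rk,cv2.MORPH_CLOSE,np.ones((5,5)));rect(rk,.02,"rack(mixed z)")
z=CT[...,2]; hi=blob(((z>.03)&(z<.05)).astype(np.uint8),(380,222,75,48)); rect(hi,.04,"racktop z>.03")
# green
g=blob(((h>45)&(h<90)&(s>90)).astype(np.uint8),(415,225,40,40)); g=cv2.morphologyEx(g,cv2.MORPH_CLOSE,np.ones((9,9)));rect(g,.04,"green")
# ball both views
for n,Z,roi in(("top",T,(225,225,60,50)),("scene",S,(380,220,40,40))):
    hh=cv2.cvtColor(Z["im"],cv2.COLOR_RGB2HSV); m=blob(((hh[...,1]>190)&((hh[...,0]<6)|(hh[...,0]>174))&(hh[...,2]>80)).astype(np.uint8),roi)
    c=max(cv2.findContours(m,0,2)[0],key=cv2.contourArea); (u,w),r=cv2.minEnclosingCircle(c)
    P=cloud(n,Z["D"])[m>0]; print("ball",n,u,w,r,"surf med",np.median(P,0),"top z",np.percentile(P[:,2],98))
    A=ray(n,u,w,.0);o=-cam(n)[3].T@cam(n)[4]
    if n=="top": L1=(o,A-o)
    else: L2=(o,A-o)
(o1,d1),(o2,d2)=L1,L2
d1/=np.linalg.norm(d1);d2/=np.linalg.norm(d2)
s_=np.linalg.lstsq(np.c_[d1,-d2],o2-o1,rcond=None)[0]; p,q=o1+d1*s_[0],o2+d2*s_[1]; print("ball tri",(p+q)/2,"gap",np.linalg.norm(p-q))
E
```

```text
depth ok jig 0.013304348984354385 mat 0.004462830838427006 table 0.0005198269963373448
mat [ 15 121 156] jig [ 20 105 170] table [ 43  26 155]
mat ((588.3992919921875, -56.11860656738281), (107.14264678955078, 105.9637451171875), 89.5926742553711) 10 11241.94992466594
jig ((482.6570739746094, 202.8769989013672), (110.79100799560547, 206.78195190429688), 16.219694137573242) 119 21974.651642696583
rack(mixed z) ((503.8912353515625, -233.9351806640625), (74.9728775024414, 154.69166564941406), 5.66063117980957) 40 10818.493269523606
racktop z>.03 ((505.4111022949219, -232.59017944335938), (60.077850341796875, 144.90357971191406), 5.919313430786133) 52 7709.343411102658
green ((509.3633117675781, -279.7408447265625), (57.88897705078125, 37.95100402832031), 3.5064926147460938) 17 1907.1295195971616
ball top 254.86065673828125 247.04098510742188 8.55588150024414 surf med [0.48143709 0.19402116 0.17013267] top z 0.1781108804400644
ball scene 398.0 239.0 9.486932754516602 surf med [0.49396143 0.19853319 0.16923139] top z 0.17525693749722387
ball tri [0.48509817 0.19547902 0.15336972] gap 0.0019386698084604347
```

View pics/crop0.png

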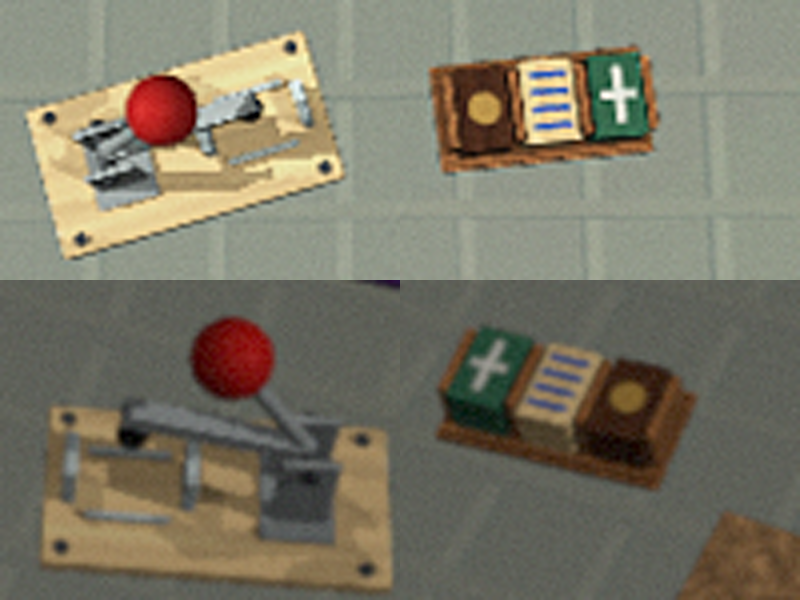

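The crop confirms the dark block: brass disc, +y bay (left in top view), at about (401,246). The wooden jig's arm hangs low over the nest, so the clamp must be opened first. By triangulating the ball I get θ≈0.23. One more measurement with the second view, plus the first approach in tool units.

```bash
cat >> h.py <<'E'
def pose():
    from scipy.spatial.transform import Rotation as Ro
    s=monitor.read_state(); return np.array(s["tcp_pos"]),Ro.from_quat(s["tcp_rot"]).as_matrix()
def rel(p,psi=None,P=None,R=None):
    "shares of tool-axis shift/turn from the present pose to world p, tool y at yaw psi deg"
    if P is None: P,R=pose()
    d=R.T@(np.array(p)-P)/.12; t=0
    if psi is not None:
        y=np.degrees(np.arctan2(R[1,1],R[0,1])); t=-(((psi-y)+180)%360-180)/360
    return np.round(d,3),round(t,4)
def rect(n,mm,z):
    c=max(cv2.findContours(mm,0,cv2.CHAIN_APPROX_NONE)[0],key=cv2.contourArea)
    return cv2.minAreaRect(np.array([ray(n,u,v,z)[:2]*1000 for u,v in c[:,0,:]],np.float32))
def roi(m,x,y,w,h):
    o=np.zeros(m.shape,np.uint8); o[y:y+h,x:x+w]=m[y:y+h,x:x+w]; return o
E
python3 - <<'E'
from h import *
T=np.load("top0.npz");S=np.load("scene0.npz")
H={n:cv2.cvtColor(Z["im"],cv2.COLOR_RGB2HSV) for n,Z in(("top",T),("scene",S))}
K=np.ones((9,9))
print(H["scene"][285,360],H["scene"][277,277],H["scene"][150,330],H["top"][246,401],H["scene"][224,242])
h,s,v=cv2.split(H["scene"])
jm=cv2.morphologyEx(roi((h>8)&(h<35)&(s>60)&(v>70),345,245,100,60),cv2.MORPH_CLOSE,K)
print("jig scene",rect("scene",jm,.012))
mm=cv2.morphologyEx(roi((h<25)&(s>70),240,248,72,58),cv2.MORPH_CLOSE,K); print("mat scene",rect("scene",mm,.004))
for n,r in(("top",(392,237,18,18)),("scene",(231,212,22,22))):
    h,s,v=cv2.split(H[n]); g=cv2.cvtColor(np.load(n+"0.npz")["im"],cv2.COLOR_RGB2GRAY)
    x,y,w,hh=r; th=cv2.threshold(g[y:y+hh,x:x+w],0,255,cv2.THRESH_OTSU); m=roi(g>th[0],*r)
    k,l,st,ce=cv2.connectedComponentsWithStats(m)
    for i in range(1,k): print("disc?",n,st[i],ce[i],ray(n,*ce[i],.040)*1000)
# end stop tops (z=46) bright, from depth
C=cloud("top",T["D"]); nest=np.array([.4973,.1525]); ax=np.array([.960,.279]); ay=np.array([-.279,.960])
q=(C[...,:2]-nest); X=q@ax;Y=q@ay
for lo,hi in((-45,-25),(25,48)):
    m=(abs(X)<.025)&(Y>lo/1e3)&(Y<hi/1e3)&(C[...,2]>.035)&(C[...,2]<.055); print("stop",lo,m.sum(),X[m].mean()*1e3,Y[m].mean()*1e3,C[...,2][m].mean())
for p,ps in(((.485,.1955,.25),106.2),): print(rel(p,ps),pose())
E
```

```text
[ 18 110 162] [ 17 124 113] [33 29 97] [ 20 154 187] [ 19 172 123]
jig scene ((486.429443359375, 200.8101806640625), (115.47311401367188, 205.45884704589844), 16.14167594909668)
mat scene ((590.5541381835938, -57.94164276123047), (109.9195556640625, 109.62178802490234), 89.94371795654297)
disc? top [407 237   3  14  23] [408.30434783 243.17391304] [ 510.8705734  -209.55711915   40.        ]
disc? top [392 240   2  15  22] [392.31818182 248.27272727] [ 496.86587093 -165.06334178   40.        ]
disc? top [397 243   8   8  54] [400.61111111 246.61111111] [ 501.37860599 -188.04003072   40.        ]
disc? top [409 252   1   2   2] [409.  252.5] [ 484.84518525 -210.5453052    40.        ]
disc? scene [231 212  22  17 131] [238.70992366 215.80152672] [ 480.86802858 -208.7055735    40.        ]
disc? scene [237 220  10   8  53] [241.50943396 223.79245283] [ 500.7776218  -191.08321091   40.        ]
disc? scene [247 221   6  13  28] [249.89285714 227.85714286] [ 504.54513626 -166.20030924   40.        ]
stop -45 34 -0.8245544148175946 -34.8888087690929 0.045423780292450804
stop 25 18 -9.3475156581523 35.96749304175298 0.04566651794565471
(array([-3.092, -2.136, -0.114]), np.float64(-0.1085)) (array([0.24259169, 0.57580538, 0.23613064]), array([[-9.21523637e-01,  3.88322021e-01, -4.40368150e-04],
       [ 3.88322259e-01,  9.21523293e-01, -8.02711819e-04],
       [ 9.40988322e-05, -9.10722671e-04, -9.99999581e-01]]))
```

Call:
play_rows(motion=[[[1,-0.39,-0.27,-0.05,0,0,0],[1,-0.775,-0.535,-0.1,0,0,0],[1,-0.775,-0.535,-0.1,0,0,0]]])

```text
clock: 0.48
tcp_pos: [0.305, 0.4785, 0.2491]
tcp_rot: [0.2, 0.98, -0.0, 0.0]
contact_force: [-0.2, -0.5, 1.0]
gripper_width: 0.0947
gripper_force: 0.0
```

Call:
play_rows(motion=[[[1,-0.39,-0.27,0,0,0,0],[1,-0.775,-0.535,0,0,0,0],[1,-0.775,-0.535,0,0,0,0]]])

```text
clock: 0.85
tcp_pos: [0.3655, 0.3837, 0.2485]
tcp_rot: [0.2, 0.98, -0.0, -0.0]
contact_force: [-0.1, 0.8, 0.5]
gripper_width: 0.095
gripper_force: 0.0
```

Call:
play_rows(motion=[[[1,-0.39,-0.27,0,0,0,0],[1,-0.775,-0.535,0,0,0,0],[1,-0.775,-0.535,0,0,0,0]]])

```text
clock: 1.23
tcp_pos: [0.4262, 0.289, 0.2484]
tcp_rot: [0.2, 0.98, -0.0, -0.0]
contact_force: [-0.0, -0.3, 0.1]
gripper_width: 0.0951
gripper_force: 0.0
```

Call:
play_rows(motion=[[[1,-0.39,-0.27,0,0,0,-0.03],[1,-0.765,-0.53,0,0,0,-0.06],[1,-0.765,-0.53,0,0,0,-0.09],[1,-0.765,-0.53,0,0,0,-0.109],[1,-0.765,-0.53,0,0,0,-0.109],[1,-0.765,-0.53,0,0,0,-0.109]]], force=40)

```text
clock: 1.98
tcp_pos: [0.4846, 0.1969, 0.2485]
tcp_rot: [-0.142, 0.99, 0.0, -0.0]
contact_force: [-0.3, -0.1, 0.3]
gripper_width: 0.0958
gripper_force: 0.0
```

```bash
python3 - <<'E'
from h import *
P,R=pose(); print(P,R.round(4),monitor.read_state()["clock"],monitor.read_state()["joint_pos"].round(2))
piv=np.array([.4705,.2475,.068]); ay=np.array([-.279,.960,0])
for th in [.22,.5,.8,1.1,1.4,1.6,1.66]:
    a=th+.77; b=piv-ay*.1*np.cos(a)+np.array([0,0,.1*np.sin(a)]); print(th,b.round(4),rel(b+[0,0,.003+.008])[0])
E
```

```text
[0.48460586 0.19694596 0.24853449] [[-9.599e-01 -2.802e-01 -2.000e-04]
 [-2.802e-01  9.599e-01  2.000e-04]
 [ 1.000e-04  2.000e-04 -1.000e+00]] 1.975 [ 0.26  0.33  1.79  0.    1.02 -1.6 ]
0.22 [0.4858 0.1948 0.1516] [-0.005 -0.02   0.716]
0.5 [0.4788 0.2191 0.1635] [-0.005  0.19   0.617]
0.8 [0.4705 0.2474 0.168 ] [-0.005  0.437  0.58 ]
1.1 [0.4623 0.2758 0.1636] [-0.006  0.683  0.617]
1.4 [0.4548 0.3016 0.1506] [-0.006  0.907  0.725]
1.6 [0.4505 0.3163 0.1377] [-0.006  1.034  0.832]
1.66 [0.4494 0.3202 0.1333] [-0.006  1.068  0.869]
```

Call:
play_rows(motion=[[[1,-0.005,-0.02,0.3,0,0,0],[1,-0.005,-0.02,0.6,0,0,0],[1,-0.005,-0.02,0.716,0,0,0],[0.22,-0.005,-0.02,0.716,0,0,0],[0.22,-0.005,-0.02,0.716,0,0,0],[0.22,-0.005,-0.02,0.716,0,0,0],[0.22,-0.005,-0.02,0.716,0,0,0]]], force=40)

```text
clock: 2.85
tcp_pos: [0.4863, 0.1938, 0.1634]
tcp_rot: [-0.142, 0.99, 0.0, 0.001]
contact_force: [0.5, -0.2, 0.1]
gripper_width: 0.0616
gripper_force: 0.0
```

Call:
play_rows(motion=[[[0.22,0,0.05,0,0,0,0],[0.22,0,0.13,-0.05,0,0,0],[0.22,0,0.21,-0.09,0,0,0],[0.22,0,0.3,-0.12,0,0,0],[0.22,0,0.4,-0.135,0,0,0],[0.22,0,0.5,-0.135,0,0,0],[0.22,0,0.6,-0.125,0,0,0],[0.22,0,0.7,-0.1,0,0,0],[0.22,0,0.8,-0.06,0,0,0],[0.22,0,0.88,-0.02,0,0,0],[0.22,0,0.95,0.03,0,0,0],[0.22,0,1.0,0.06,0,0,0],[0.22,0,1.0,0.06,0,0,0]]])

```text
clock: 4.47
tcp_pos: [0.4519, 0.3093, 0.155]
tcp_rot: [-0.143, 0.99, 0.0, -0.0]
contact_force: [-0.2, -0.5, 1.0]
gripper_width: 0.0581
gripper_force: 0.0
```

```bash
cat >> h.py <<'E'
def ball(n,im):
    hh=cv2.cvtColor(im,cv2.COLOR_RGB2HSV); m=((hh[...,1]>190)&((hh[...,0]<6)|(hh[...,0]>174))&(hh[...,2]>80)).astype(np.uint8)
    m=roi(m,*((200,215,100,80) if n=="top" else (370,200,80,90)))
    k,l,st,ce=cv2.connectedComponentsWithStats(m); return [(st[i],ce[i].round(1)) for i in range(1,k) if st[i][4]>20],m
E
python3 - <<'E'
from h import *
P,R=pose(); print(P,monitor.read_state()["gripper_width"],monitor.read_state()["contact_force"])
for n in("top","scene"):
    im,D=camera(n); b,m=ball(n,im); print(n,b); Q=cloud(n,D)[m>0]; print(np.median(Q,0))
    if n=="scene": cv2.imwrite("pics/open1.png",cv2.resize(im[180:330,320:470],(600,600))[:,:,::-1])
E
```

```text
[0.45189813 0.3093224  0.154995  ] 0.05814813180016838 [-0.19056183 -0.45726542  0.97485563]
top []
[nan nan nan]
scene []
[0.47189338 0.29983519 0.16111624]
  return _methods._mean(a, axis=axis, dtype=dtype,
  ret = um.true_divide(
```

View pics/open1.png

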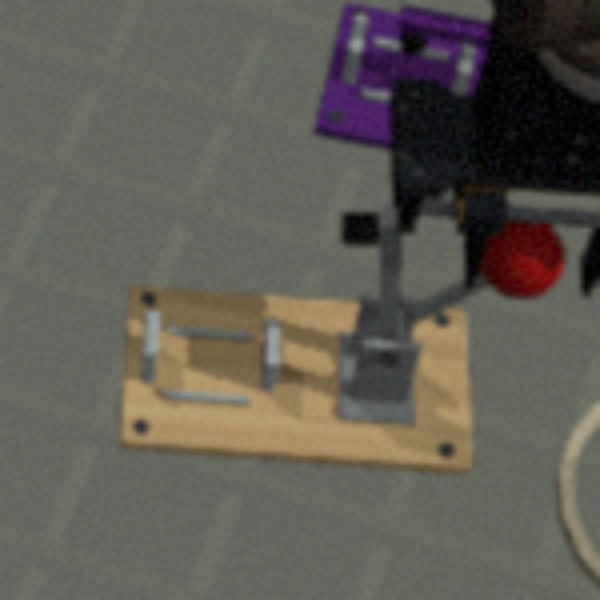

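The crop shows the arm nearly upright, with the ball at crop (523,260) against the near finger. It needs a little further push.

Call:
play_rows(motion=[[[0.22,0,0.04,0.03,0,0,0],[0.22,0,0.08,0.06,0,0,0],[0.22,0,0.1,0.08,0,0,0],[0.22,0,0.1,0.08,0,0,0]]])

```text
clock: 5.08
tcp_pos: [0.4487, 0.3206, 0.1456]
tcp_rot: [-0.143, 0.99, 0.0, -0.0]
contact_force: [0.3, 0.4, -0.7]
gripper_width: 0.0581
gripper_force: 0.1
```

Call:
play_rows(motion=[[[0.22,0,0.02,0.01,0,0,0],[0.22,0,0.035,0.02,0,0,0],[0.22,0,0.035,0.02,0,0,0]]])

```text
clock: 5.45
tcp_pos: [0.4482, 0.3227, 0.1442]
tcp_rot: [-0.143, 0.99, -0.001, 0.0]
contact_force: [3.3, -18.0, 12.2]
gripper_width: 0.0581
gripper_force: 9.1
```

Call:
play_rows(motion=[[[0.6,0,-0.05,-0.02,0,0,0],[1,0,-0.05,-0.02,0,0,0],[1,0,-0.05,-0.05,0,0,0],[1,0,-0.05,-0.5,0,0,0],[1,0,-0.05,-0.95,0,0,0],[1,0,-0.05,-0.95,0,0,0]]])

```text
clock: 6.2
tcp_pos: [0.4503, 0.3196, 0.2614]
tcp_rot: [-0.143, 0.99, 0.001, 0.003]
contact_force: [-0.1, -0.0, -1.5]
gripper_width: 0.0951
gripper_force: 0.0
```

```bash
python3 - <<'E'
from h import *
P,R=pose(); print(P, rel((.501,-.1895,.26),5.8))
for n in("top","scene"):
    im,D=camera(n); b,m=ball(n,im); print(n,b); 
    if n=="top":
        C=cloud(n,D); z=C[...,2]
        m=roi((z>.03)&(z<.05),380,222,75,48); print("rack top-depth rect",rect(n,m,.04))
E
```

```text
[0.45030525 0.31962041 0.26137861] (array([ 7.940e-01, -4.189e+00, -1.000e-03]), np.float64(0.2795))
top [(array([202, 259,  15,  12, 130], dtype=int32), array([209.1, 264.2]))]
rack top-depth rect ((505.2823791503906, -232.30897521972656), (60.195194244384766, 145.40447998046875), 5.75747013092041)
scene []
```

Call:
play_rows(motion=[[[1,0.08,-0.45,0,0,0,0],[1,0.17,-0.9,0,0,0,0],[1,0.17,-0.9,0,0,0,0]]])

```text
clock: 6.68
tcp_pos: [0.4601, 0.2068, 0.2562]
tcp_rot: [-0.141, 0.99, -0.0, -0.001]
contact_force: [0.5, 0.8, 0.5]
gripper_width: 0.0954
gripper_force: 0.0
```

Call:
play_rows(motion=[[[1,0.08,-0.45,0,0,0,0],[1,0.17,-0.9,0,0,0,0],[1,0.17,-0.9,0,0,0,0]]])

```text
clock: 7.05
tcp_pos: [0.4713, 0.0982, 0.2565]
tcp_rot: [-0.141, 0.99, 0.0, -0.001]
contact_force: [-0.5, 1.4, 0.4]
gripper_width: 0.0947
gripper_force: 0.0
```

Call:
play_rows(motion=[[[1,0.08,-0.45,0,0,0,0],[1,0.17,-0.9,0,0,0,0],[1,0.17,-0.9,0,0,0,0]]])

```text
clock: 7.42
tcp_pos: [0.4825, -0.0106, 0.2566]
tcp_rot: [-0.141, 0.99, 0.0, -0.001]
contact_force: [-0.8, -0.4, -0.8]
gripper_width: 0.095
gripper_force: 0.0
```

Call:
play_rows(motion=[[[1,0.08,-0.45,0,0,0,0],[1,0.17,-0.9,0,0,0,0],[1,0.17,-0.9,0,0,0,0]]])

```text
clock: 7.8
tcp_pos: [0.4937, -0.1195, 0.2566]
tcp_rot: [-0.141, 0.99, 0.0, -0.0]
contact_force: [-0.1, -0.1, 0.1]
gripper_width: 0.095
gripper_force: 0.0
```

Call:
play_rows(motion=[[[1,0.05,-0.3,0.1,0,0,0.028],[1,0.114,-0.589,0.2,0,0,0.056],[1,0.114,-0.589,0.3,0,0,0.084],[1,0.114,-0.589,0.4,0,0,0.112],[1,0.114,-0.589,0.5,0,0,0.14],[1,0.114,-0.589,0.6,0,0,0.168],[1,0.114,-0.589,0.7,0,0,0.196],[1,0.114,-0.589,0.8,0,0,0.224],[1,0.114,-0.589,0.9,0,0,0.252],[1,0.114,-0.589,0.92,0,0,0.28],[1,0.114,-0.589,0.92,0,0,0.28],[1,0.114,-0.589,0.92,0,0,0.28]]])

```text
clock: 9.3
tcp_pos: [0.5003, -0.1892, 0.1471]
tcp_rot: [0.67, 0.742, 0.0, -0.0]
contact_force: [0.4, 0.8, 0.1]
gripper_width: 0.0951
gripper_force: 0.0
```

```bash
python3 - <<'E'
from h import *
P,R=pose(); print(P,R.round(3), rel((.501,-.1892,.038),5.8))
E
```

```text
[ 0.50025045 -0.18918546  0.14705006] [[-0.103  0.995 -0.   ]
 [ 0.995  0.103  0.   ]
 [ 0.    -0.    -1.   ]] (array([-0.001,  0.006,  0.909]), np.float64(0.0002))
```

Call:
play_rows(motion=[[[1,0,0.005,0.4,0,0,0],[1,0,0.005,0.7,0,0,0],[1,0,0.005,0.8,0,0,0],[1,0,0.005,0.88,0,0,0],[1,0,0.005,0.88,0,0,0],[1,0,0.005,0.88,0,0,0]]])

```text
clock: 10.05
tcp_pos: [0.5009, -0.1906, 0.0424]
tcp_rot: [0.672, 0.741, 0.0, 0.001]
contact_force: [0.7, -0.7, 0.6]
gripper_width: 0.0951
gripper_force: 0.0
```

Call:
play_rows(motion=[[[1,0,0,0.04,0,0,0],[0.3,0,0,0.04,0,0,0],[0.1,0,0,0.04,0,0,0],[0.0,0,0,0.04,0,0,0],[0.0,0,0,0.04,0,0,0],[0.0,0,0,0.04,0,0,0]]], force=20)

```text
clock: 10.8
tcp_pos: [0.5005, -0.1904, 0.0367]
tcp_rot: [0.672, 0.741, 0.0, 0.0]
contact_force: [-1.1, 0.3, 0.0]
gripper_width: 0.0577
gripper_force: 20.0
```

Call:
play_rows(motion=[[[-0.2,0,0,0,0,0,0],[-0.2,0,0,-0.1,0,0,0],[-0.2,0,0,-0.25,0,0,0],[-0.2,0,0,-0.5,0,0,0],[-0.2,0,0,-0.8,0,0,0],[-0.2,0,0,-0.8,0,0,0]]])

```text
clock: 11.55
tcp_pos: [0.5013, -0.1908, 0.1356]
tcp_rot: [0.672, 0.741, 0.001, 0.002]
contact_force: [-0.3, 0.2, -0.0]
gripper_width: 0.0583
gripper_force: 20.0
```

```bash
python3 - <<'E'
from h import *
P,R=pose(); print(P,R.round(3), rel((.589,-.057,P[2]),-73.8))
E
```

```text
[ 0.50132388 -0.19080589  0.13557567] [[-0.097  0.995  0.004]
 [ 0.995  0.097 -0.002]
 [-0.003  0.004 -1.   ]] (array([1.039e+00, 8.360e-01, 1.000e-03]), np.float64(0.2205))
```

Call:
play_rows(motion=[[[-0.2,0.3,0.2,0,0,0,0],[-0.2,0.6,0.4,0,0,0,0],[-0.2,0.6,0.4,0,0,0,0]]])

```text
clock: 11.92
tcp_pos: [0.5417, -0.1119, 0.1322]
tcp_rot: [0.671, 0.742, -0.0, -0.0]
contact_force: [0.0, -0.5, -0.9]
gripper_width: 0.0577
gripper_force: 20.0
```

Call:
play_rows(motion=[[[-0.2,0.22,0.22,0,0,0,0.028],[-0.2,0.439,0.436,0,0,0,0.056],[-0.2,0.439,0.436,0,0,0,0.084],[-0.2,0.439,0.436,0,0,0,0.112],[-0.2,0.439,0.436,0,0,0,0.14],[-0.2,0.439,0.436,0,0,0,0.168],[-0.2,0.439,0.436,0,0,0,0.196],[-0.2,0.439,0.436,0,0,0,0.2205],[-0.2,0.439,0.436,0,0,0,0.2205],[-0.2,0.439,0.436,0,0,0,0.2205]]])

```text
clock: 13.18
tcp_pos: [0.5879, -0.0569, 0.1325]
tcp_rot: [0.99, 0.143, -0.0, -0.0]
contact_force: [-0.5, -0.9, -0.3]
gripper_width: 0.0582
gripper_force: 20.0
```

Call:
play_rows(motion=[[[-0.2,0,0,0.3,0,0,0],[-0.2,0,0,0.6,0,0,0],[-0.2,0,0,0.74,0,0,0],[-0.2,0,0,0.78,0,0,0],[-0.2,0,0,0.78,0,0,0],[-0.2,0,0,0.78,0,0,0]]])

```text
clock: 13.92
tcp_pos: [0.5887, -0.0566, 0.0402]
tcp_rot: [0.99, 0.141, 0.001, 0.0]
contact_force: [-0.5, 0.4, -0.5]
gripper_width: 0.0581
gripper_force: 20.0
```

Call:
play_rows(motion=[[[-0.2,0,0,0.02,0,0,0],[-0.2,0,0,0.043,0,0,0],[-0.2,0,0,0.043,0,0,0]]])

```text
clock: 14.3
tcp_pos: [0.5884, -0.0565, 0.0345]
tcp_rot: [0.99, 0.141, 0.0, 0.0]
contact_force: [-0.9, 0.8, 5.1]
gripper_width: 0.0579
gripper_force: 20.0
```

Call:
play_rows(motion=[[[0.4,0,0,0,0,0,0],[0.7,0,0,0,0,0,0],[1,0,0,0,0,0,0],[1,0,0,-0.1,0,0,0],[1,0,0,-0.4,0,0,0],[1,0,0,-0.8,0,0,0],[1,0,0,-0.8,0,0,0]]])

```text
clock: 15.18
tcp_pos: [0.5896, -0.0568, 0.134]
tcp_rot: [0.99, 0.141, 0.003, 0.001]
contact_force: [0.7, -0.6, -0.1]
gripper_width: 0.0951
gripper_force: 0.0
```

Call:
play_rows(motion=[[[1,0,0,0,0,0,-0.028],[1,0,0,0,0,0,-0.056],[1,0,0,0,0,0,-0.084],[1,0,0,0,0,0,-0.112],[1,0,0,0,0,0,-0.14],[1,0,0,0,0,0,-0.168],[1,0,0,0,0,0,-0.196],[1,0,0,0,0,0,-0.224],[1,0,0,0,0,0,-0.25],[1,0,0,0,0,0,-0.25],[1,0,0,0,0,0,-0.25]]])

```text
clock: 16.55
tcp_pos: [0.588, -0.0565, 0.1297]
tcp_rot: [0.602, 0.799, -0.0, -0.0]
contact_force: [0.1, 0.0, 0.4]
gripper_width: 0.0951
gripper_force: 0.0
```

```bash
python3 - <<'E'
from h import *
P,R=pose(); print(P,R.round(3))
for n in("scene","top"):
    im,D=camera(n); np.savez(n+"1.npz",im=im,D=D)
    cv2.imwrite(f"pics/mat1{n}.png",cv2.resize(im[240:320,230:330] if n=="scene" else im[180:260,300:400],(600,480))[:,:,::-1])
E
```

```text
[ 0.58801141 -0.05651183  0.12974849] [[-0.276  0.961 -0.   ]
 [ 0.961  0.276  0.   ]
 [ 0.    -0.    -1.   ]]
```

View pics/mat1scene.png

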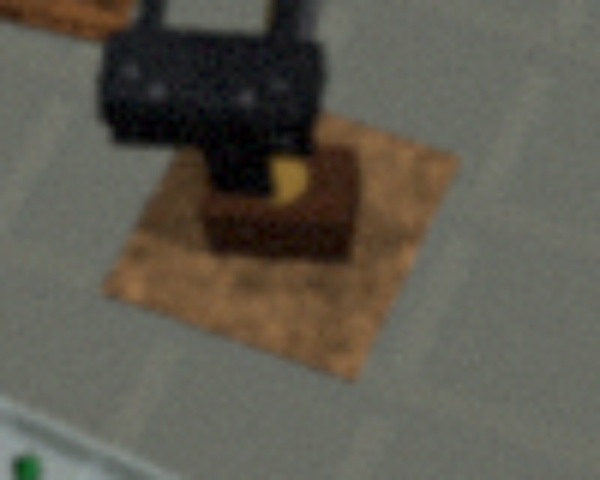

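The block stands upright on the mat with its disc at crop (290,180), and it has been let go. I step aside to measure it unobstructed, because its true position is known from the gripper and so gives the camera bias.

Call:
play_rows(motion=[[[1,-0.45,-0.13,-0.1,0,0,0],[1,-0.9,-0.26,-0.2,0,0,0],[1,-0.9,-0.26,-0.2,0,0,0]]])

```text
clock: 17.02
tcp_pos: [0.5885, -0.1724, 0.1546]
tcp_rot: [0.602, 0.798, 0.0, 0.001]
contact_force: [-0.3, 0.2, 0.7]
gripper_width: 0.0954
gripper_force: 0.0
```

Call:
play_rows(motion=[[[1,-0.45,-0.13,0,0,0,0],[1,-0.9,-0.26,0,0,0,0],[1,-0.9,-0.26,0,0,0,0],[1,-0.9,-0.26,0,0,0,0]]])

```text
clock: 17.52
tcp_pos: [0.5883, -0.2803, 0.1535]
tcp_rot: [0.601, 0.8, 0.0, -0.001]
contact_force: [-0.1, -0.2, 0.3]
gripper_width: 0.0948
gripper_force: 0.0
```

```bash
python3 - <<'E'
from h import *
cr=[]
for n in("scene","top"):
    im,D=camera(n); np.savez(n+"2.npz",im=im,D=D)
    u,v=proj(n,(.5884,-.0567,.038)); u,v=int(u),int(v); print(n,u,v)
    hsv=cv2.cvtColor(im,cv2.COLOR_RGB2HSV); w=im[v-8:v+9,u-8:u+9]; cr.append(cv2.resize(im[v-25:v+25,u-35:u+35],(700,500) if 0 else (420,300)))
    V=hsv[...,2].astype(float); S=hsv[...,1]
    g=hsv[v-8:v+9,u-8:u+9,2]; th=cv2.threshold(g,0,255,cv2.THRESH_OTSU)[0]; m=roi(hsv[...,2]>th,u-8,v-8,17,17)
    k,l,st,ce=cv2.connectedComponentsWithStats(m)
    for i in range(1,k):
        if st[i][4]>15: print("disc",st[i],ce[i],ray(n,*ce[i],.038)*1000)
    vm=roi(V<(75 if n=="scene" else 95),u-25,v-22,50,44)
    if n=="top": print("block top rect",rect(n,cv2.morphologyEx(vm,cv2.MORPH_CLOSE,np.ones((7,7))),.038))
    h,s,vv=cv2.split(hsv)
    if n=="top":
        jm=cv2.morphologyEx(roi((h>10)&(h<32)&(s>45)&(vv>120),210,220,100,75),cv2.MORPH_CLOSE,np.ones((9,9)));print("jig",rect(n,jm,.012))
        a=im[228:288,215:305]
    else: a=im[240:300,345:445]
    cr.append(cv2.resize(a,(420,300),interpolation=cv2.INTER_CUBIC))
cv2.imwrite("pics/cal.png",np.vstack([np.hstack(cr[:2]),np.hstack(cr[2:])])[:,:800,::-1])
E
```

```text
scene 276 268
disc [268 260  17   4  57] [276.57894737 261.21052632] [568.73064529 -65.54716813  38.        ]
disc [272 265   9   9  63] [276.         269.12698413] [589.28877174 -57.85482762  38.        ]
top 352 216
disc [344 210  17  15 155] [350.70967742 219.41935484] [579.43224823 -51.62172488  38.        ]
block top rect ((586.8169555664062, -53.79353332519531), (136.96145629882812, 114.7049331665039), 89.66424560546875)
jig ((487.52392578125, 185.28492736816406), (111.03048706054688, 242.12135314941406), 16.38385009765625)
```

View pics/cal.png

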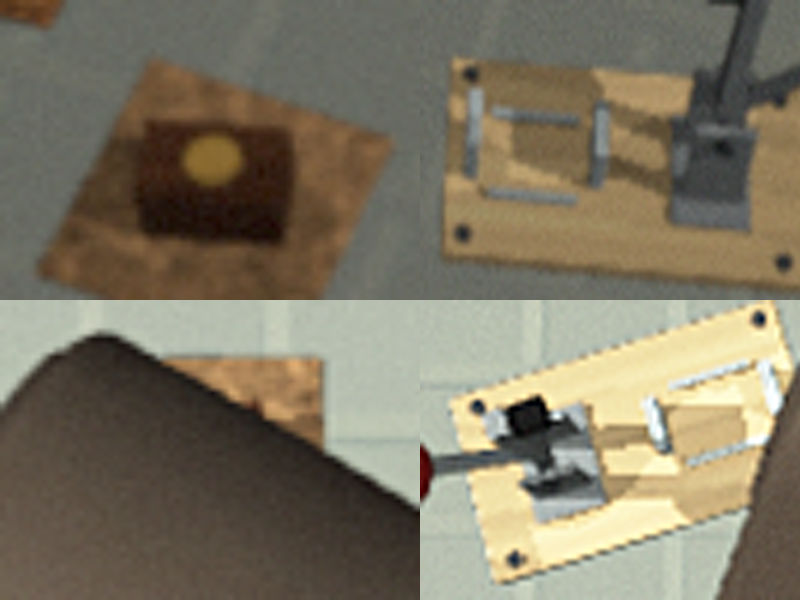

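Scene row: the block is square on the mat with its disc at px (276,269), and the nest is unobstructed. Top row: the arm hides the block, but the four grey nest lips and stops are visible. I measure those directly in both views.

```bash
python3 - <<'E'
from h import *
nest=np.array([.4977,.1517]); ax=np.array([.960,.279]); ay=np.array([-.279,.960])
for n in("top","scene"):
    im=np.load(n+"2.npz")["im"]; h,s,v=cv2.split(cv2.cvtColor(im,cv2.COLOR_RGB2HSV))
    x,y,w,hh=(255,236,40,30) if n=="top" else (350,252,45,32)
    m=roi((s<45)&(v>(110 if n=="scene" else 170)),x,y,w,hh)
    k,l,st,ce=cv2.connectedComponentsWithStats(m)
    for i in range(1,k):
        if st[i][4]<8: continue
        pts=np.argwhere(l==i)[:,::-1].astype(np.float32); (c,wh,a)=cv2.minAreaRect(pts)
        for z in(.016,.046):
            p=ray(n,*ce[i],z)[:2]-nest; print(n,st[i],ce[i].round(1),"z",z,"jig xy mm",(p@ax*1e3).round(1),(p@ay*1e3).round(1))
    print(n,[proj(n,(*(nest+ax*a+ay*b),z)).round(1) for a,b,z in((.0225,0,.016),(-.0225,0,.016),(0,.0355,.046),(0,-.0355,.046))])
print(rel((.5884,-.0567,.10),16.2),pose()[0])
E
```

```text
top [287 238   6  13  39] [289.5 244.2] z 0.016 jig xy mm 6.8 -33.8
top [287 238   6  13  39] [289.5 244.2] z 0.046 jig xy mm 1.5 -35.0
top [268 240  17   6  33] [275.8 242.5] z 0.016 jig xy mm 22.5 2.0
top [268 240  17   6  33] [275.8 242.5] z 0.046 jig xy mm 16.8 -0.0
top [275 245   9   3  14] [279.4 246.6] z 0.016 jig xy mm 8.4 -4.6
top [275 245   9   3  14] [279.4 246.6] z 0.046 jig xy mm 3.0 -6.5
top [262 247   5   9  26] [264.2 250.9] z 0.016 jig xy mm 8.7 39.9
top [262 247   5   9  26] [264.2 250.9] z 0.046 jig xy mm 3.3 37.0
top [272 254  18   7  32] [280.7 257.4] z 0.016 jig xy mm -22.3 0.1
top [272 254  18   7  32] [280.7 257.4] z 0.046 jig xy mm -26.9 -1.8
top [array([276.5, 242.3]), array([280.8, 257.4]), array([265.1, 251.9]), array([289.8, 244.7])]
scene [356 258   4  14  43] [357.6 263.3] z 0.016 jig xy mm -16.9 -36.6
scene [356 258   4  14  43] [357.6 263.3] z 0.046 jig xy mm 2.0 -37.2
scene [362 261   6   3  14] [364.2 262. ] z 0.016 jig xy mm -22.0 -20.9
scene [362 261   6   3  14] [364.2 262. ] z 0.046 jig xy mm -2.9 -22.0
scene [387 262   3   9  27] [388. 266.] z 0.016 jig xy mm -15.6 36.4
scene [387 262   3   9  27] [388. 266.] z 0.046 jig xy mm 3.3 33.7
scene [361 278  21   3  40] [371.6 278.8] z 0.016 jig xy mm 23.5 -1.7
scene [361 278  21   3  40] [371.6 278.8] z 0.046 jig xy mm 41.3 -3.3
scene [array([372.3, 278.5]), array([372.9, 262.5]), array([388.8, 264.9]), array([358.4, 262.6])]
(array([1.785, 0.519, 0.45 ]), np.float64(0.0002)) [ 0.58863737 -0.27978877  0.15383179]
```

Call:
play_rows(motion=[[[1,0.45,0.13,0,0,0,0],[1,0.9,0.26,0,0,0,0],[1,0.9,0.26,0,0,0,0]]])

```text
clock: 18.0
tcp_pos: [0.5882, -0.1643, 0.1543]
tcp_rot: [0.598, 0.801, 0.0, -0.0]
contact_force: [0.1, -0.0, 0.5]
gripper_width: 0.095
gripper_force: 0.0
```

Call:
play_rows(motion=[[[1,0.45,0.13,0.1,0,0,0],[1,0.885,0.259,0.25,0,0,0],[1,0.885,0.259,0.45,0,0,0],[1,0.885,0.259,0.45,0,0,0],[1,0.885,0.259,0.45,0,0,0]]])

```text
clock: 18.62
tcp_pos: [0.589, -0.0588, 0.1007]
tcp_rot: [0.601, 0.8, 0.0, 0.0]
contact_force: [0.4, 0.1, 0.3]
gripper_width: 0.0951
gripper_force: 0.0
```

```bash
python3 - <<'E'
from h import *
print(rel((.5885,-.0567,.036),16.2),pose()[0])
E
```

```text
(array([0.018, 0.001, 0.539]), np.float64(-0.0)) [ 0.58895533 -0.05876124  0.10068646]
```

Call:
play_rows(motion=[[[1,0.01,0,0.25,0,0,0],[1,0.015,0,0.45,0,0,0],[1,0.015,0,0.525,0,0,0],[1,0.015,0,0.525,0,0,0],[1,0.015,0,0.525,0,0,0]]])

```text
clock: 19.25
tcp_pos: [0.5886, -0.0569, 0.038]
tcp_rot: [0.6, 0.8, 0.0, 0.001]
contact_force: [-0.2, -0.3, 0.0]
gripper_width: 0.0952
gripper_force: 0.0
```

```bash
python3 - <<'E'
from h import *
print(rel((.5885,-.0567,.036),16.2),pose()[0],pose()[1].round(4))
E
```

```text
(array([ 0.001, -0.   ,  0.017]), np.float64(-0.0)) [ 0.58857174 -0.05685158  0.038022  ] [[-2.789e-01  9.603e-01  1.600e-03]
 [ 9.603e-01  2.789e-01 -2.000e-04]
 [-7.000e-04  1.500e-03 -1.000e+00]]
```

Call:
play_rows(motion=[[[0.3,0,0,0.012,0,0,0],[-0.1,0,0,0.012,0,0,0],[-0.3,0,0,0.012,0,0,0],[-0.5,0,0,0.012,0,0,0],[-0.5,0,0,0.012,0,0,0],[-0.5,0,0,0.012,0,0,0],[-0.5,0,0,0.012,0,0,0]]], force=20)

```text
clock: 20.12
tcp_pos: [0.588, -0.0566, 0.0355]
tcp_rot: [0.6, 0.8, 0.0, -0.0]
contact_force: [0.6, 0.9, 0.2]
gripper_width: 0.0362
gripper_force: 20.0
```

Call:
play_rows(motion=[[[-0.5,0,0,-0.1,0,0,0],[-0.5,0,0,-0.4,0,0,0],[-0.5,0,0,-0.75,0,0,0],[-0.5,0,0,-0.75,0,0,0]]])

```text
clock: 20.62
tcp_pos: [0.5893, -0.0568, 0.1291]
tcp_rot: [0.6, 0.8, 0.001, 0.003]
contact_force: [-0.1, -0.7, -0.8]
gripper_width: 0.0357
gripper_force: 20.0
```

```bash
python3 - <<'E'
from h import *
print(rel((.498,.1522,.12),16.2),pose()[0],pose()[1].round(4))
E
```

```text
(array([ 1.885, -0.245,  0.069]), np.float64(0.0)) [ 0.58929456 -0.05678891  0.12909543] [[-0.2792  0.9602  0.0058]
 [ 0.9602  0.2792 -0.0011]
 [-0.0027  0.0052 -1.    ]]
```

Call:
play_rows(motion=[[[-0.5,0.45,-0.06,0,0,0,0],[-0.5,0.95,-0.12,0,0,0,0],[-0.5,0.95,-0.12,0,0,0,0]]])

```text
clock: 21.0
tcp_pos: [0.5404, 0.0518, 0.1252]
tcp_rot: [0.599, 0.801, -0.0, -0.001]
contact_force: [0.1, -0.4, -1.1]
gripper_width: 0.036
gripper_force: 20.0
```

Call:
play_rows(motion=[[[-0.5,0.45,-0.06,0,0,0,0],[-0.5,0.935,-0.12,0.05,0,0,0],[-0.5,0.935,-0.12,0.3,0,0,0],[-0.5,0.935,-0.12,0.4,0,0,0],[-0.5,0.935,-0.12,0.4,0,0,0],[-0.5,0.935,-0.12,0.4,0,0,0]]])

```text
clock: 21.75
tcp_pos: [0.4979, 0.152, 0.078]
tcp_rot: [0.601, 0.799, 0.0, 0.0]
contact_force: [-1.4, -0.5, -0.5]
gripper_width: 0.0359
gripper_force: 20.0
```

```bash
python3 - <<'E'
from h import *
print(rel((.498,.1522,.0435),16.2),pose()[0],pose()[1].round(4))
im,D=camera("scene"); cv2.imwrite("pics/nest1.png",cv2.resize(im[220:310,335:455],(800,600),interpolation=cv2.INTER_CUBIC)[:,:,::-1])
E
```

```text
(array([0.002, 0.002, 0.288]), np.float64(-0.0002)) [0.49785599 0.15195053 0.07801958] [[-2.780e-01  9.606e-01  7.000e-04]
 [ 9.606e-01  2.780e-01  2.000e-04]
 [-0.000e+00  7.000e-04 -1.000e+00]]
```

View pics/nest1.png

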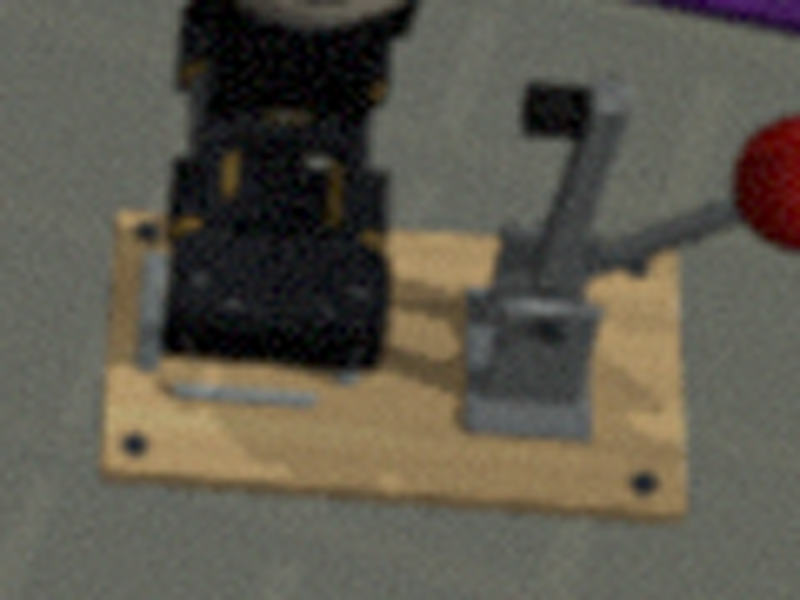

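The gripper hides the block here. It sits between the two end stops (crop (150,310) and about (350,375)), and the clamp arm stands upright and clear. I lower gently while watching the force.

Call:
play_rows(motion=[[[-0.5,0,0,0.06,0,0,0],[-0.5,0,0,0.12,0,0,0],[-0.5,0,0,0.18,0,0,0],[-0.5,0,0,0.22,0,0,0],[-0.5,0,0,0.22,0,0,0]]])

```text
clock: 22.42
tcp_pos: [0.497, 0.1526, 0.0506]
tcp_rot: [0.6, 0.8, -0.0, -0.0]
contact_force: [0.8, -0.8, -0.4]
gripper_width: 0.0361
gripper_force: 20.0
```

Call:
play_rows(motion=[[[-0.5,0,0,0.02,0,0,0],[-0.5,0,0,0.04,0,0,0],[-0.5,0,0,0.05,0,0,0],[-0.5,0,0,0.05,0,0,0]]])

```text
clock: 22.92
tcp_pos: [0.4972, 0.1526, 0.0451]
tcp_rot: [0.6, 0.8, 0.0, -0.0]
contact_force: [1.0, 0.1, -0.8]
gripper_width: 0.0359
gripper_force: 20.0
```

Call:
play_rows(motion=[[[-0.5,0,0,0.008,0,0,0],[-0.5,0,0,0.015,0,0,0],[-0.5,0,0,0.015,0,0,0]]])

```text
clock: 23.3
tcp_pos: [0.4972, 0.1526, 0.0435]
tcp_rot: [0.6, 0.8, 0.0, 0.0]
contact_force: [-0.5, 0.1, 2.7]
gripper_width: 0.0356
gripper_force: 20.0
```

Call:
play_rows(motion=[[[-0.1,0,0,0,0,0,0],[0.3,0,0,0,0,0,0],[0.8,0,0,0,0,0,0],[0.8,0,0,-0.1,0,0,0],[1,0,0,-0.4,0,0,0],[1,0,0,-0.95,0,0,0],[1,0,0,-0.95,0,0,0]]])

```text
clock: 24.18
tcp_pos: [0.4987, 0.1529, 0.1618]
tcp_rot: [0.6, 0.8, 0.003, 0.003]
contact_force: [0.4, -0.1, -0.0]
gripper_width: 0.0939
gripper_force: 0.0
```

Call:
play_rows(motion=[[[1,0,0,-0.45,0,0,0],[1,0,0,-0.87,0,0,0],[1,0.3,0,-0.87,0,0,0],[1,0.7,0,-0.87,0,0,0],[1,0.7,0,-0.87,0,0,0]]])

```text
clock: 24.8
tcp_pos: [0.4726, 0.2352, 0.2616]
tcp_rot: [0.599, 0.801, -0.0, -0.0]
contact_force: [-0.1, -0.1, -0.1]
gripper_width: 0.0952
gripper_force: 0.0
```

```bash
python3 - <<'E'
from h import *
print(rel((.4505,.3163,.26),106.2),pose()[0],pose()[1].round(4))
cr=[]
for n in("scene","top"):
    im,D=camera(n); 
    cr.append(cv2.resize(im[230:300,345:445] if n=="scene" else im[225:295,210:310],(400,280),interpolation=cv2.INTER_CUBIC))
    h=cv2.cvtColor(im,cv2.COLOR_RGB2HSV); np.savez(n+"3.npz",im=im,D=D)
    Q=cloud(n,D); nest=np.array([.498,.1522]); q=Q[...,:2]-nest; X=q@[.96,.279];Y=q@[-.279,.96]
    m=(abs(X)<.012)&(abs(Y)<.022); A=np.c_[X[m],Y[m],np.ones(m.sum())]; print(n,m.sum(),np.linalg.lstsq(A,Q[...,2][m],rcond=None)[0])
cv2.imwrite("pics/seat.png",np.hstack(cr)[:,:,::-1])
E
```

```text
(array([0.7  , 0.014, 0.013]), np.float64(-0.2495)) [0.4726391  0.23519255 0.26155516] [[-2.821e-01  9.594e-01 -4.000e-04]
 [ 9.594e-01  2.821e-01  2.000e-04]
 [ 3.000e-04 -3.000e-04 -1.000e+00]]
scene 247 [-0.73898309 10.98247731  0.12924856]
top 204 [-1.07736262 10.82624735  0.13294522]
```

View pics/seat.png

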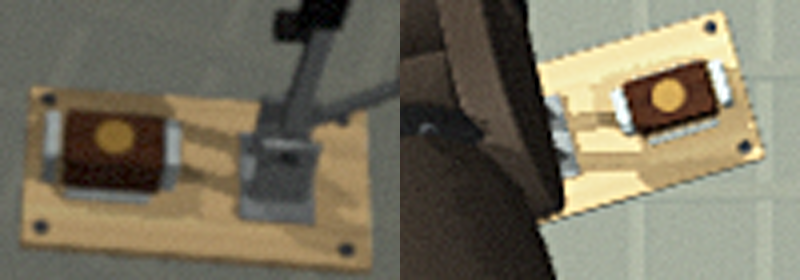

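The block is seated flat and right side up between both stops, disc at scene crop (115,137), and released under the raised arm. Now I go to the ball.

Call:
play_rows(motion=[[[1,0.3,0.01,0,0,0,-0.028],[1,0.7,0.014,0,0,0,-0.056],[1,0.7,0.014,0,0,0,-0.084],[1,0.7,0.014,0,0,0,-0.112],[1,0.7,0.014,0,0,0,-0.14],[1,0.7,0.014,0,0,0,-0.168],[1,0.7,0.014,0,0,0,-0.196],[1,0.7,0.014,0,0,0,-0.224],[1,0.7,0.014,0,0,0,-0.2495],[1,0.7,0.014,0,0,0,-0.2495],[1,0.7,0.014,0,0,0,-0.2495]]])

```text
clock: 26.28
tcp_pos: [0.4522, 0.3138, 0.2616]
tcp_rot: [-0.137, 0.991, -0.0, -0.0]
contact_force: [-0.6, 0.3, -1.3]
gripper_width: 0.0947
gripper_force: 0.0
```

```bash
python3 - <<'E'
from h import *
P,R=pose(); print(P,R.round(4),rel((.4505,.3163,.149),106.2))
piv=np.array([.4701,.2482,.068]); ay=np.array([-.279,.960,0])
for th in [1.58,1.4,1.2,1.0,.8,.6,.4,.3,.2,.1,.0]:
    a=th+.77; b=piv-ay*(.1*np.cos(a)+.006)+np.array([0,0,.1*np.sin(a)+.011]); print(th,rel(b)[0])
E
```

```text
[0.45222865 0.31381942 0.26162137] [[-9.623e-01 -2.720e-01 -1.000e-04]
 [-2.720e-01  9.623e-01 -1.000e-04]
 [ 2.000e-04 -0.000e+00 -1.000e+00]] (array([0.008, 0.024, 0.939]), np.float64(-0.0012))
1.58 [ 0.009 -0.031  0.929]
1.4 [ 0.008 -0.147  0.834]
1.2 [ 0.007 -0.293  0.754]
1.0 [ 0.006 -0.452  0.705]
0.8 [ 0.005 -0.617  0.689]
0.6 [ 0.004 -0.783  0.705]
0.4 [ 0.003 -0.942  0.755]
0.3 [ 0.002 -1.017  0.791]
0.2 [ 1.000e-03 -1.088e+00  8.340e-01]
0.1 [ 1.000e-03 -1.154e+00  8.850e-01]
0.0 [ 0.    -1.215  0.942]
```

Call:
play_rows(motion=[[[1,0.008,0.024,0.4,0,0,0],[1,0.008,0.024,0.8,0,0,0],[1,0.008,0.024,0.935,0,0,0],[0.22,0.008,0.024,0.935,0,0,0],[0.22,0.008,0.024,0.935,0,0,0],[0.22,0.008,0.024,0.935,0,0,0],[0.22,0.008,0.024,0.935,0,0,0]]], force=40)

```text
clock: 27.15
tcp_pos: [0.4505, 0.317, 0.1504]
tcp_rot: [-0.139, 0.99, 0.0, 0.001]
contact_force: [-0.1, -0.2, -0.3]
gripper_width: 0.0615
gripper_force: 0.0
```

Call:
play_rows(motion=[[[0.22,0,-0.055,-0.01,0,0,0],[0.22,0,-0.11,-0.06,0,0,0],[0.22,0,-0.171,-0.105,0,0,0],[0.22,0,-0.24,-0.147,0,0,0],[0.22,0,-0.317,-0.185,0,0,0],[0.22,0,-0.4,-0.213,0,0,0],[0.22,0,-0.476,-0.234,0,0,0],[0.22,0,-0.56,-0.245,0,0,0],[0.22,0,-0.641,-0.25,0,0,0],[0.22,0,-0.725,-0.245,0,0,0],[0.22,0,-0.807,-0.234,0,0,0],[0.22,0,-0.89,-0.21,0,0,0],[0.22,0,-0.966,-0.184,0,0,0],[0.22,0,-0.966,-0.184,0,0,0]]])

```text
clock: 28.9
tcp_pos: [0.4823, 0.2045, 0.1711]
tcp_rot: [-0.139, 0.99, -0.0, -0.0]
contact_force: [1.1, -0.4, 0.6]
gripper_width: 0.0579
gripper_force: 0.0
```

Call:
play_rows(motion=[[[0.22,0,-0.04,0.018,0,0,0],[0.22,0,-0.075,0.036,0,0,0],[0.22,0,-0.11,0.057,0,0,0],[0.22,0,-0.146,0.079,0,0,0],[0.22,0,-0.18,0.105,0,0,0],[0.22,0,-0.212,0.13,0,0,0],[0.22,0,-0.212,0.13,0,0,0]]])

```text
clock: 29.78
tcp_pos: [0.4893, 0.1806, 0.1557]
tcp_rot: [-0.139, 0.99, -0.0, -0.0]
contact_force: [0.4, 0.1, 0.1]
gripper_width: 0.058
gripper_force: 0.0
```

```bash
python3 - <<'E'
from h import *
P,R=pose(); piv=np.array([.4701,.2482,.068]); ay=np.array([-.279,.960,0]); print("tcp rel pivot along y",(P-piv)@ay)
E
```

```text
tcp rel pivot along y -0.07027565037984186
```

Call:
play_rows(motion=[[[0.22,0,-0.02,0.018,0,0,0],[0.22,0,-0.04,0.036,0,0,0],[0.22,0,-0.06,0.055,0,0,0],[0.22,0,-0.06,0.055,0,0,0]]])

```text
clock: 30.28
tcp_pos: [0.4913, 0.1739, 0.1492]
tcp_rot: [-0.139, 0.99, -0.0, -0.0]
contact_force: [0.3, 2.3, -1.2]
gripper_width: 0.0582
gripper_force: 0.8
```

Call:
play_rows(motion=[[[0.22,0,-0.01,0.008,0,0,0],[0.22,0,-0.02,0.016,0,0,0],[0.22,0,-0.02,0.016,0,0,0]]])

```text
clock: 30.65
tcp_pos: [0.4918, 0.1723, 0.1476]
tcp_rot: [-0.139, 0.99, 0.0, 0.0]
contact_force: [-1.9, 7.8, 3.0]
gripper_width: 0.0583
gripper_force: 3.9
```

Call:
play_rows(motion=[[[0.22,0,-0.01,0.008,0,0,0],[0.22,0,-0.02,0.016,0,0,0],[0.22,0,-0.02,0.016,0,0,0]]])

```text
clock: 31.02
tcp_pos: [0.4922, 0.1718, 0.1467]
tcp_rot: [-0.139, 0.99, 0.002, 0.001]
contact_force: [-8.3, 23.0, 15.5]
gripper_width: 0.0583
gripper_force: 12.3
```

Call:
play_rows(motion=[[[0.22,0,-0.01,0.006,0,0,0],[0.22,0,-0.015,0.01,0,0,0],[0.22,0,-0.015,0.01,0,0,0]]])

```text
clock: 31.4
tcp_pos: [0.4923, 0.1715, 0.1464]
tcp_rot: [-0.139, 0.99, 0.003, 0.001]
contact_force: [-14.2, 35.0, 27.7]
gripper_width: 0.0586
gripper_force: 18.6
```

Call:
play_rows(motion=[[[0.22,0,0.03,-0.02,0,0,0],[0.22,0,0.07,-0.03,0,0,0],[0.6,0,0.07,-0.03,0,0,0],[1,0,0.07,-0.03,0,0,0],[1,0,0.07,-0.03,0,0,0],[1,0,0.07,-0.4,0,0,0],[1,0,0.07,-0.9,0,0,0],[1,0,0.07,-0.9,0,0,0]]])

```text
clock: 32.4
tcp_pos: [0.4921, 0.176, 0.2561]
tcp_rot: [-0.139, 0.99, 0.0, 0.004]
contact_force: [-0.3, 0.8, -1.0]
gripper_width: 0.0952
gripper_force: 0.0
```

Call:
play_rows(motion=[[[1,0.4,0,-0.1,0,0,0],[1,0.8,0,-0.2,0,0,0],[1,0.8,0,-0.2,0,0,0]]])

```text
clock: 32.78
tcp_pos: [0.3962, 0.1487, 0.2764]
tcp_rot: [-0.139, 0.99, -0.0, -0.0]
contact_force: [0.1, 0.3, 0.1]
gripper_width: 0.0952
gripper_force: 0.0
```

Call:
play_rows(motion=[[[1,0.4,0.3,0,0,0,0],[1,0.8,0.6,0,0,0,0],[1,0.8,0.6,0,0,0,0],[1,0.8,0.6,0,0,0,0]]])

```text
clock: 33.28
tcp_pos: [0.2872, 0.1923, 0.2762]
tcp_rot: [-0.14, 0.99, 0.0, 0.0]
contact_force: [0.5, -1.2, -0.7]
gripper_width: 0.0948
gripper_force: 0.0
```

```bash
python3 - <<'E'
from h import *
print(pose()[0],monitor.read_state()["contact_force"])
cr=[];L=[]
for n in("scene","top"):
    im,D=camera(n); b,m=ball(n,im); print(n,b)
    cr.append(cv2.resize(im[220:300,340:440] if n=="scene" else im[220:300,210:310],(400,320),interpolation=cv2.INTER_CUBIC))
    if b:
        s,c=max(b,key=lambda t:t[0][4]); (u,v),r=cv2.minEnclosingCircle(max(cv2.findContours(m,0,2)[0],key=cv2.contourArea)); print(u,v,r)
        o=-cam(n)[3].T@cam(n)[4]; d=ray(n,u,v,0)-o; L.append((o,d/np.linalg.norm(d)))
if len(L)==2:
    (a,d),(e,f)=L; s=np.linalg.lstsq(np.c_[d,-f],e-a,rcond=None)[0]; p=(a+d*s[0]+e+f*s[1])/2; q=p-[.4701,.2482,.068]; yy=q@[-.279,.96,0]
    print("ball",p,yy,"theta",np.arctan2(q[2],-yy)-.77)
cv2.imwrite("pics/final.png",np.hstack(cr)[:,:,::-1])
E
```

```text
[0.28718655 0.19227039 0.27615962] [ 0.47999348 -1.17790642 -0.6641439 ]
scene [(array([381, 233,  18,  19, 230], dtype=int32), array([390.3, 241.7]))]
389.3793029785156 242.13792419433594 9.241552352905273
top [(array([255, 238,  17,  17, 218], dtype=int32), array([262.4, 246.1]))]
262.5909118652344 246.0 8.409188270568848
ball [0.48981634 0.17858883 0.13887167] -0.07232758065618501 theta 0.005231468423500085
```

View pics/final.png

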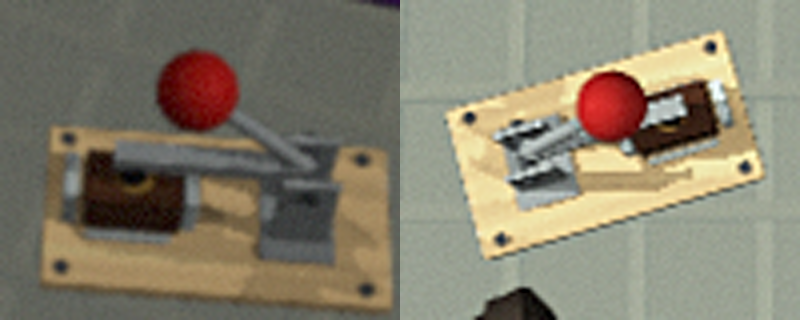

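The pad presses on the disc of the seated block (scene crop (130,180)) and the arm is level. The ball at scene px (389,242) gives θ≈0.005, so the clamp is fully home, and the robot is clear. Handing in.

```bash
python3 -c "
from bench import robot; print(robot.close_job())"
```

```text
the job is handed in; nothing more can be done
None
```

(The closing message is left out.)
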